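# Snap the lid onto the silver box

## Robot

A 6-joint arm with a two-finger parallel gripper is mounted at the origin on the work surface. World frame = base frame: x ahead of the robot, y to its left, z up, the work surface at z = 0. Lengths are in m, angles in rad, forces in N, time in s.
With the tool pointing down it reaches from about 0.35 to 0.975 m from the base axis. Payload 4.9 kg.
Tool frame: the origin (TCP) lies on the centre line of the jaws, within the pads' length; the fingertips stand manip.tip_reach ahead of it and the grasp point (between the pads) is the TCP (manip.tip_reach is the distance from the TCP to the fingertips, in m); z points along the fingers, y is the line along which they close (so a half turn about z gives the same grasp; the last joint's range is limited). The gripper opens to 85 mm and grips with 20 to 120 N. Pads are 22 mm wide; open, the fingers measure 114 mm over their backs; the gripper's body (76 mm by 85 mm) begins 54 mm behind the grasp point. The pads swing forward as they close: fully open they stand 13 mm farther back than shut.
Start: joints at [-0.119, 0.053, 1.613, -0, 1.476, -0.119], TCP at [0.625, 0, 0.25] pointing down, gripper open.
Joint ranges: [-3.01, 3.01], [-1.01, 2.22], [0.06, 2.58], [-1.02, 4.17], [0.09, 2.62], [-3.14, 3.14]. Speed limits (rad/s): [2.57, 2.57, 3.14, 3.14, 3.14, 3.14].

## Interface

Orientations are given as a unit quaternion [w, x, y, z].
In Python, from plant import manip gives the robot as it stands. The module is installed in compiled form; this text tells all that it offers.
- The arm moves only by the tool move_arm, never from a script. Its argument "rows" is a list of rows, each a list of 7 numbers: the shift along the tool's x, y, z in cm, then the turn, a rotation vector about the tool's x, y, z in degrees, then the opening, from -1 (shut) to 1 (fully open). In form: [[tx, ty, tz, ax, ay, az, jaw], ...]. A call has 1 to 20 rows; each row shifts and turns the commanded pose from where the row before left it, along the tool's axes as they then stand; what a row does not reach is not made up. A row lasts 1/12 s, in which the tool goes at most 41.7 mm and 7.16 degrees, less where a joint would pass 70% of its speed; a pose out of reach is approached as far as the arm can. A call is refused whole if a number of a shift passes 4.17 or a number of a turn 7.16, either way. A call with a gripper value outside its range is refused whole. The fingers move at their own pace and stop on an object; the grip force is fixed at half the most. Time passes only in rows, so rows that do not move let the fingers close. It gives the time, the measured TCP pose, the force, the opening and the grip force at its end, in the units of the state.
- manip.state(): the state, without advancing time (a new reading comes with each control period).
- manip.grab_frame(name): name is "scene" or "side" or "wrist"; returns a dict with "img" (384x512x3 uint8, blue, green, red), "mtx" (3x3 intrinsics, pixels), "k1" (the pictures are not rectified: a ray, as slopes to the right and down, at radius r is drawn at 1 + k1 r^2 times it, then the intrinsics apply), "R" (3x3) and "t" (3): a world point X has camera coordinates R X + t. Camera axes: x right, y down, z forward; pixel columns grow to the right and rows downward; lengths in m; the calibration is good to about 2 mm. A picture is of the moment at which its call begins. There is no depth.
- manip.job_done(): hands the job in; it is judged then, once.
The state is a dict: "time": time; "joint_pos": joint angles; "joint_vel": joint speeds; "joint_efforts": joint torques, N m; "tool_pos": TCP position; "tool_rot": TCP orientation; "contact_force": force on the tool from outside, world axes, zero at the start; "ft_torque": the same for the moment, N m; "gripper_width": opening from 0.0 (shut) to 1.0 (fully open); "grasp_force": force on a finger pad.
Only numpy, scipy, OpenCV 4.12 (cv2) and the standard library are available. Lean on these libraries where they do the work, as an engineer would, in place of code of your own. Each camera call takes 0.05 s, during which the arm holds its last target. There are 200 camera calls.

## Task

Fit the lid on the round silver box in the bench cushion: set it level over the collar and press it straight down until it snaps home, feeling for the force to peak and drop, and stop pressing at once when it does, so that the soft silver rims are not bruised and the box is never driven hard into its rubber. Then tug the closed lid upwards by a few newtons, so that the box rises a little in the rubber and the lid stays on, let go and leave it closed. Leave the other things on the bench where they are.

Things in the scene. Friction and masses are not known exactly. Their poses are not given: they have to be found in the camera images.
- lid: The lid: plain silver, round, 62 mm outside diameter (63 mm at a thin bead near its foot), 19 mm high, about 80 g, hollow, lying mouth down on the bench; side upright up to 16 mm, top slightly domed. Origin: centre of its mouth (lowest plane), z up. Inside, a ridge 2 mm high at the mouth leaves a 54 mm opening; above it the bore is 58 mm. It fits turned any way round.
- box_base (a point): The box: plain silver, round, 62 mm outside diameter, open top, standing upright with its base held in the bench cushion. This point: centre of its underside, 18 mm above the bench at rest, z up. Its flat rim is 30 mm above it; inside the rim a collar of 52 mm outside diameter stands up 9 mm.
- box_rim (a point): Centre of the box's rim plane, where the lid's origin lies when the lid is fully home. 48 mm above the bench at rest; it moves with the box.
- collar_top (a point): Centre of the collar's top, 9 mm above the rim; its top 2 mm are 50 mm across. Four spring noses stick out of the collar, 57 mm across. A lid set on rests on them, its mouth 7 mm above the rim. Pushed on, it resists with up to 10 to 16 N, then its ridge slips past the noses, the force drops by about 5 N and the lid and box spring together. Pulling the lid off takes more than 9 N.
- pad (a joint): How far the box is pushed down into the rubber (m): 0 at rest, positive down, negative pulled up. The rubber gives about 1 mm per 1.6 N both ways (it grips the box), so the box sinks about 8 mm before the lid snaps. Solid at 14.5 mm down, 6 mm up. Too hard for the silver: over 12.5 mm down (20 N) at any time, or over 7.5 mm (12 N) once the lid is home and rim bears on rim.
- cushion: The bench cushion: a dark steel cup 94 mm in diameter and 30 mm high, filled with black rubber round the box, fixed to the bench by two 36 mm wide ears at its own +y and -y (to 76 mm from its axis, 7 mm high). Origin: centre of its underside on the bench, under the box's axis.
- stake_step: Bystander: a dark steel stepped stake, 62 mm in diameter and 20 mm high below, 32 mm in diameter above, 46 mm high in all, about 0.6 kg. Origin: centre of its underside.
- stake_round: Bystander: a dark steel cylindrical stake, 46 mm in diameter, 50 mm high, about 0.6 kg. Origin: centre of its underside.
- bowl: Bystander: a small white ceramic bowl, 80 mm across, 34 mm high. Origin: centre of its underside.
- caliper: Bystander: a steel caliper with a black slide lying flat, 200 mm long along its own x, up to 58 mm wide, 13 mm high. Origin: middle of its length, on the bench.

How it is judged:
On the way, in this order (a step that is already met when the one before it is completed fails the run):
1. the lid is pressed until it snaps home: its mouth within 1.5 mm of the box's rim, centred within 2 mm, level (z of lid in the frame of box_rim between -0.0015 and 0.0015 m and horizontal distance between lid and box_rim below 0.002 m and angle between lid's own z axis and vertical below 0.05 rad), for 0.2 s.
2. the closed lid is tugged so that the box rises more than 0.8 mm in its rubber (about 2 N) with the lid still home (all of step 1 and value of joint pad below -0.0008 m), for 0.1 s.
At the end, for the whole second after the job is handed in: The lid is home on the box (mouth within 1.5 mm of the rim, centred within 2 mm, tilted less than 0.05 rad), at rest, and the box stands free in its rubber (pad between -1.5 and 2 mm) (all of step 1 and linear speed of lid below 0.01 m/s and value of joint pad between -0.0015 and 0.002 m); the robot touches nothing.
It fails at once if the box is pushed more than 12.5 mm down into the rubber (pressed with more than about 20 N) (value of joint pad above 0.0125 m).
It fails at once if pressing goes on after the snap: with the lid down on the rim the box is still pushed more than 7.5 mm down (about 12 N) (z of lid in the frame of box_rim between -0.0015 and 0.0007 m and value of joint pad above 0.0075 m).
It fails at once if a bystander (stake, bowl or caliper) is moved by more than 15 mm (distance of any of stake_step, stake_round, bowl, caliper from where it was at the start of the episode above 0.015 m).
It also fails if it takes over 51 s, if anything falls off the work surface, if the arm or the gripper's body presses on something with over 40 N, if the wrist force passes 120 N, or if a joint passes its speed limit or range.

## Working session

There is one attempt and no reset: what is moved stays moved. The work goes in short steps, Python scripts to look and compute and a tool call to move; the robot and the scene stay as the last step left them, time stands still between calls to the robot, and variables do not carry over. Pictures are saved under pics/ and viewed, at most 10 in all, crops included, and the job is handed in when it is done.

Besides the shell and the picture viewer there is one more tool, called after "Request:" in YAML: its name, and indented under it one key for each argument. move_arm: Moves the arm, as the interface text tells. Its arguments: {"type":"object","properties":{"rows":{"type":"array","items":{"type":"array","items":{"type":"number"}}}},"required":["rows"]}

```bash
mkdir -p pics
cat > h.py <<'E'
import numpy as np, cv2, pickle
from plant import manip
def grab(n,save=None):
    f=manip.grab_frame(n)
    if save: cv2.imwrite('pics/'+save+'.png',f['img']); pickle.dump(f,open(save+'.pkl','wb'))
    return f
def ray(f,u,v):
    K=f['mtx'];k=f['k1'];d=np.linalg.solve(K,[u,v,1.]);p=d[:2].copy()
    for _ in range(30): p=d[:2]/(1+k*(p@p))
    R=np.array(f['R']);t=np.array(f['t'])
    w=R.T@np.array([p[0],p[1],1]);return -R.T@t,w/np.linalg.norm(w)
def onz(f,u,v,z):
    o,d=ray(f,u,v);return o+d*(z-o[2])/d[2]
def proj(f,X):
    c=np.array(f['R'])@X+np.array(f['t']);p=c[:2]/c[2];p=p*(1+f['k1']*(p@p))
    return (np.array(f['mtx'])@[p[0],p[1],1])[:2]
def tri(rs):
    A=0;b=0
    for o,d in rs:
        P=np.eye(3)-np.outer(d,d);A=A+P;b=b+P@o
    x=np.linalg.solve(A,b);return x,[np.linalg.norm((np.eye(3)-np.outer(d,d))@(x-o)) for o,d in rs]
E
python3 - <<'E'
from h import *
fs=[grab(n,n+'0') for n in ('scene','side','wrist')]
a=np.hstack([cv2.resize(f['img'],(400,300)) for f in fs[:2]]);b=np.hstack([cv2.resize(fs[2]['img'],(400,300)),np.zeros((300,400,3),np.uint8)])
cv2.imwrite('pics/all0.png',np.vstack([a,b]))
s=manip.state();print(s,manip.tip_reach)
for f in fs: print(f['mtx'],f['k1'],-np.array(f['R']).T@f['t'])
E
```

```text
{'time': 0.15, 'joint_pos': array([-1.19000799e-01,  5.32489564e-02,  1.61398525e+00,  1.78689528e-05,
        1.47600408e+00, -1.19012322e-01]), 'joint_vel': array([-0.00148146, -0.00096148, -0.0034316 ,  0.00118431,  0.00233093,
        0.00045798]), 'joint_efforts': array([ 5.10442842e-04, -3.94241810e+01, -3.70721948e+01, -1.15854355e-04,
        4.61802789e-03,  5.00508997e-05]), 'tool_pos': array([6.24541179e-01, 5.94432482e-05, 2.49314314e-01]), 'tool_rot': array([-6.52279086e-04,  7.07103071e-01,  7.07110013e-01, -5.01636450e-04]), 'contact_force': array([0.16246974, 1.11086237, 0.10962671]), 'ft_torque': array([-0.0053451 , -0.01591595,  0.04068855]), 'grasp_force': 0.0, 'gripper_width': 0.9999850908953625} 0.019
[[372.07406342   0.         251.24657175]
 [  0.         372.07406342 185.78275894]
 [  0.           0.           1.        ]] 0.032565010248497846 [0.98449476 0.55737147 0.5685971 ]
[[459.97825796   0.         259.88847001]
 [  0.         459.97825796 182.9624152 ]
 [  0.           0.           1.        ]] -0.1764641095345706 [0.25565222 0.80010526 0.80028053]
[[269.92345791   0.         252.00267858]
 [  0.         269.92345791 195.6611846 ]
 [  0.           0.           1.        ]] -0.013255521516733251 [0.62484146 0.07751093 0.37217856]
```

View pics/all0.png

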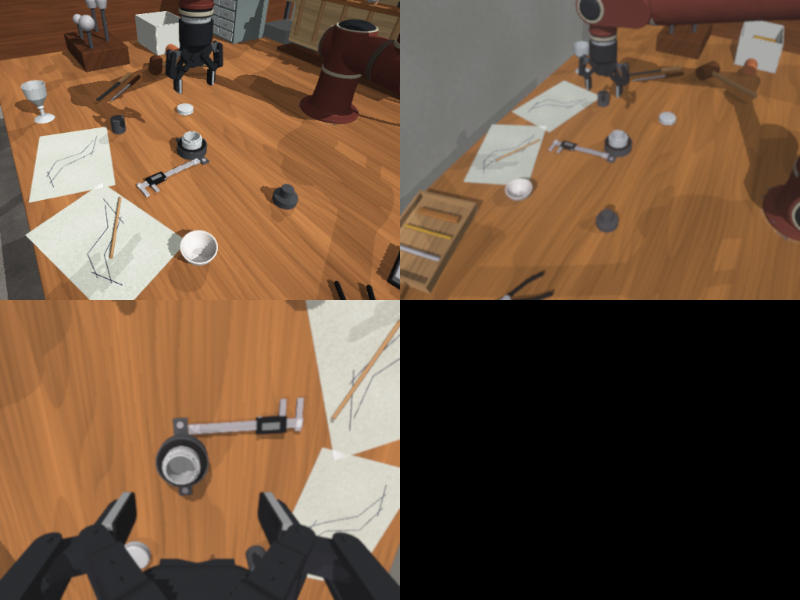

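The overview shows the lid near scene px (237,140) and side px (343,151). The box in its cushion is at scene (246,183) and side (279,178), with the caliper beside it. Next I'll look at crops and segment.

```bash
cat > m.py <<'E'
from h import *
F={n:pickle.load(open(n+'0.pkl','rb')) for n in('scene','side')}
W={'scene':{'lid':(215,122,260,158),'box':(220,160,275,210)},'side':{'lid':(322,135,364,167),'box':(250,155,305,205)}}
out=[]
for n in F:
    f=F[n];hsv=cv2.cvtColor(f['img'],cv2.COLOR_BGR2HSV)
    for w,(x0,y0,x1,y1) in W[n].items():
        c=hsv[y0:y1,x0:x1];m=((c[...,1]<70)&(c[...,2]>105)).astype(np.uint8)
        k,l,s,ce=cv2.connectedComponentsWithStats(m)
        i=1+np.argmax(s[1:,4]);print(n,w,s[i],ce[i]+[x0,y0])
        z=cv2.resize(f['img'][y0:y1,x0:x1],(400,280),interpolation=cv2.INTER_NEAREST)
        cs,_=cv2.findContours(cv2.resize((l==i).astype(np.uint8),(400,280),interpolation=cv2.INTER_NEAREST),0,1)
        cv2.drawContours(z,cs,-1,(0,0,255),1);out.append(z)
cv2.imwrite('pics/crops.png',np.vstack([np.hstack(out[:2]),np.hstack(out[2:])]))
a={n:((W[n]['lid'][0]+W[n]['lid'][2])/2,(W[n]['lid'][1]+W[n]['lid'][3])/2) for n in W}
E
python3 m.py
```

```text
scene lid [ 11  10  22  16 267] [236.76404494 139.37078652]
scene box [ 13   8  26  24 502] [245.52788845 179.46414343]
side lid [  9   8  22  18 315] [341.70793651 151.28253968]
side box [ 16  11  27  24 478] [278.93723849 177.4958159 ]
```

View pics/crops.png

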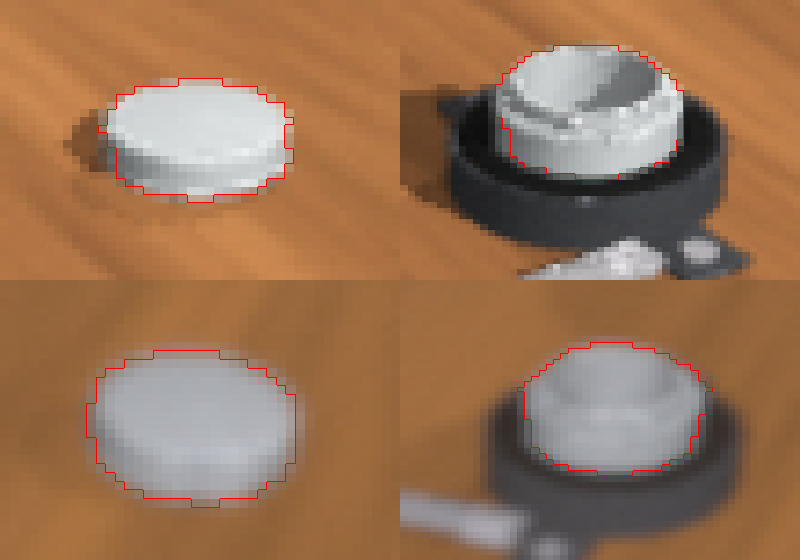

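The crops show the silver masks closely outlining the lid and the box with its collar in both views. I'll triangulate their centroids.

Run:
```python
from h import *
F={n:pickle.load(open(n+'0.pkl','rb')) for n in('scene','side','wrist')}
P={'lid':((237.3,139.9),(342.2,151.8)),'box':((246,180),(279.4,178))}
for w,(a,b) in P.items():
    print(w,tri([ray(F['scene'],*a),ray(F['side'],*b)]))
    for z in (.01,.04): print(z,onz(F['scene'],*a,z),onz(F['side'],*b,z))
f=F['wrist'];print(f['R']);
# wrist: box ring/collar, cushion
hsv=cv2.cvtColor(f['img'],cv2.COLOR_BGR2HSV)
for w,X in (('lid',[.505,.0,.019]),):pass
print('tcp px',proj(f,manip.state()['tool_pos']))
```

```text
lid (array([ 0.48873597, -0.27152168,  0.00705566]), [np.float64(0.0011710392925797233), np.float64(0.0011710392925796671)])
0.01 [ 0.49209717 -0.26510668  0.01      ] [ 0.48821758 -0.26950372  0.01      ]
0.04 [ 0.51854186 -0.22093469  0.04      ] [ 0.47938912 -0.22890008  0.04      ]
box (array([ 0.59602499, -0.05175868,  0.03848379]), [np.float64(0.0013455992318860575), np.float64(0.0013455992318860215)])
0.01 [ 0.57590918 -0.0823327   0.01      ] [ 0.60923839 -0.08570672  0.01      ]
0.04 [ 0.59785266 -0.04797676  0.04      ] [ 0.59581583 -0.05208023  0.04      ]
[[ 9.99995167e-01  8.78139786e-04 -2.98234959e-03]
 [ 1.75281674e-03 -9.51529105e-01  3.07553719e-01]
 [-2.56771728e-03 -3.07557460e-01 -9.51526046e-01]]
tcp px [251.99910118 264.47689836]
```

Both points hold up: the lid centroid is at z≈7 mm and the box's at z≈38 mm (visible 30–57), with a 1–1.3 mm residual, and both are within reach. I'll move over the lid for a close look.

Request:
move_arm:
  rows:
    - [-2.7,-1.35,0.7,0,0,0,1]
    - [-2.7,-1.35,0.7,0,0,0,1]
    - [-2.7,-1.35,0.7,0,0,0,1]
    - [-2.7,-1.35,0.7,0,0,0,1]
    - [-2.7,-1.35,0.7,0,0,0,1]
    - [-2.7,-1.35,0.7,0,0,0,1]
    - [-2.7,-1.35,0.7,0,0,0,1]
    - [-2.7,-1.35,0.7,0,0,0,1]
    - [-2.7,-1.35,0.7,0,0,0,1]
    - [-2.7,-1.35,0.7,0,0,0,1]
    - [0,0,0,0,0,0,1]
    - [0,0,0,0,0,0,1]

```text
time: 1.15
tool_pos: [0.4889, -0.2708, 0.1794]
tool_rot: [-0.001, 0.708, 0.706, 0.0]
contact_force: [0.6, -0.5, 0.4]
gripper_width: 0.999
grasp_force: 0.0
```

```bash
cat > lid.py <<'E'
from h import *
import sys
n=sys.argv[1];f=grab('wrist',n);s=manip.state();print(s['time'],s['tool_pos'],s['tool_rot'],s['contact_force'])
print('axes',[f['R'][2]])
hsv=cv2.cvtColor(f['img'],cv2.COLOR_BGR2HSV);m=((hsv[...,1]<60)&(hsv[...,2]>110)).astype(np.uint8)
k,l,st,ce=cv2.connectedComponentsWithStats(m)
for i in range(1,k):
    if st[i,4]>300:
        print(st[i],ce[i]); c=cv2.findContours((l==i).astype(np.uint8),0,1)[0][0]
        print(cv2.fitEllipse(cv2.convexHull(c)),onz(f,*ce[i],.016))
E
python3 lid.py w1
```

```text
1.2 [ 0.48966287 -0.27005669  0.17991473] [-4.63864974e-04  7.07548217e-01  7.06664898e-01  1.65960986e-04] [ 0.33147963 -0.28611283 -0.56584298]
axes [array([-0.00290255, -0.30652218, -0.95185909])]
[ 226  155   56   57 2511] [253.45081641 182.91158901]
((253.40521240234375, 182.9346466064453), (56.04301834106445, 56.59710693359375), 172.92724609375) [ 0.49021132 -0.2709896   0.016     ]
[131 246  36  44 470] [147.42765957 268.28723404]
((148.36383056640625, 268.55023193359375), (15.74222183227539, 56.19949722290039), 34.61051559448242) [ 0.36019772 -0.3790825   0.016     ]
[338 246  36  49 505] [356.92475248 269.54455446]
((355.3045349121094, 270.757080078125), (19.537092208862305, 57.934444427490234), 146.7441864013672) [ 0.61697611 -0.38097124  0.016     ]
```

View pics/w1.png

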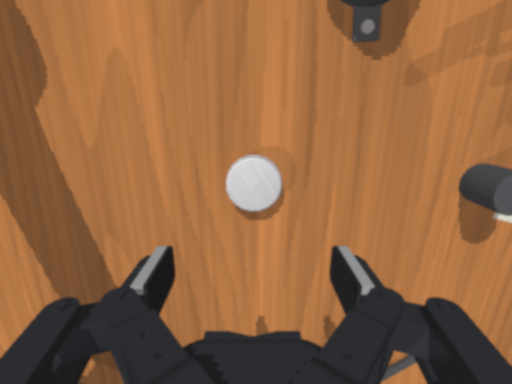

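The lid is alone between the open fingers, its ellipse centred at px (253,183), which puts it at (0.490,-0.271), in agreement with the first fix. I'll go down partway for a second look to get its height.

Request:
move_arm:
  rows:
    - [0,0.05,2.3,0,0,0,1]
    - [-0.1,0,2.3,0,0,0,1]
    - [0,0,2.3,0,0,0,1]
    - [0,0,0,0,0,0,1]
    - [0,0,0,0,0,0,1]

```text
time: 1.62
tool_pos: [0.4902, -0.2694, 0.1103]
tool_rot: [-0.002, 0.707, 0.708, -0.0]
contact_force: [0.5, 0.4, 0.6]
gripper_width: 1.003
grasp_force: 0.0
```

```bash
python3 lid.py w2
python3 - <<'E'
from h import *
def top(n):
    f=pickle.load(open(n+'.pkl','rb'));h=cv2.cvtColor(f['img'],cv2.COLOR_BGR2HSV)
    m=((h[...,1]<60)&(h[...,2]>110)).astype(np.uint8);k,l,s,c=cv2.connectedComponentsWithStats(m)
    i=1+np.argmax(s[1:,4]);return f,c[i],s[i]
r=[]
for n in('w1','w2'):
    f,c,s=top(n);print(c,s);r.append(ray(f,*c))
print(tri(r))
E
```

```text
1.6667 [ 0.49119113 -0.27033033  0.11203896] [1.70299329e-04 7.06624056e-01 7.07589148e-01 1.05073820e-04] [ 0.47409848  0.66014201 -0.45731289]
axes [array([-0.00249608, -0.30590502, -0.95205876])]
[ 217  169   72   72 4044] [252.35979228 204.77176063]
((252.3350830078125, 204.80979919433594), (71.40145111083984, 71.73588562011719), 151.1130828857422) [ 0.49030692 -0.27024728  0.016     ]
[131 246  36  45 475] [147.34315789 268.54526316]
((148.3767547607422, 269.00628662109375), (16.737573623657227, 56.45540237426758), 34.5740852355957) [ 0.39272334 -0.33367839  0.016     ]
[338 246  36  49 490] [356.80612245 269.28571429]
((357.5494079589844, 273.0830383300781), (15.013625144958496, 68.15448760986328), 148.12144470214844) [ 0.58752537 -0.33355945  0.016     ]
[253.45081641 182.91158901] [ 226  155   56   57 2511]
[252.35979228 204.77176063] [ 217  169   72   72 4044]
(array([ 0.49026537, -0.27327654,  0.00755655]), [np.float64(3.2089690051355016e-05), np.float64(3.20896900513935e-05)])
```

The lid is centred at (0.490,-0.2705) and bench-level by both views, so the tool is aligned. I'll descend and grip.

Request:
move_arm:
  rows:
    - [0,0,2.5,0,0,0,1]
    - [0,0,2.5,0,0,0,1]
    - [0,0,2.3,0,0,0,1]
    - [0,0,1.0,0,0,0,1]
    - [0,0,0.7,0,0,0,1]
    - [0,0,0.2,0,0,0,1]
    - [0,0,0,0,0,0,1]

```text
time: 2.25
tool_pos: [0.4914, -0.2715, 0.0205]
tool_rot: [0.001, 0.707, 0.707, 0.0]
contact_force: [0.1, -0.2, -0.6]
gripper_width: 1.001
grasp_force: 0.0
```

Request:
move_arm:
  rows:
    - [0,0,0,0,0,0,0.6]
    - [0,0,0,0,0,0,0.4]
    - [0,0,0,0,0,0,-1]
    - [0,0,0,0,0,0,-1]
    - [0,0,0,0,0,0,-1]
    - [0,0,0,0,0,0,-1]

```text
time: 2.75
tool_pos: [0.492, -0.2721, 0.0216]
tool_rot: [0.002, 0.707, 0.707, 0.0]
contact_force: [0.5, 1.3, 6.7]
gripper_width: 0.695
grasp_force: 65.1
```

Run:
```python
from h import *
fs=[grab(n,n+'3') for n in ('scene','side','wrist')];s=manip.state();print(s['contact_force'],s['ft_torque'],s['tool_pos'],s['gripper_width'],s['grasp_force'])
o=[cv2.resize(fs[0]['img'][100:175,187:287],(400,300),interpolation=2),cv2.resize(fs[1]['img'][110:185,290:390],(400,300),interpolation=2),cv2.resize(fs[2]['img'],(400,300))]
cv2.imwrite('pics/g3.png',np.vstack([np.hstack(o[:2]),np.hstack([o[2],o[2]*0])]))
```

```text
[-0.13876144  1.04381007  5.94553328] [0.00198889 0.1632473  0.00540017] [ 0.49196467 -0.27205803  0.02163244] 0.7007007074648369 65.1029250305146
```

View pics/g3.png

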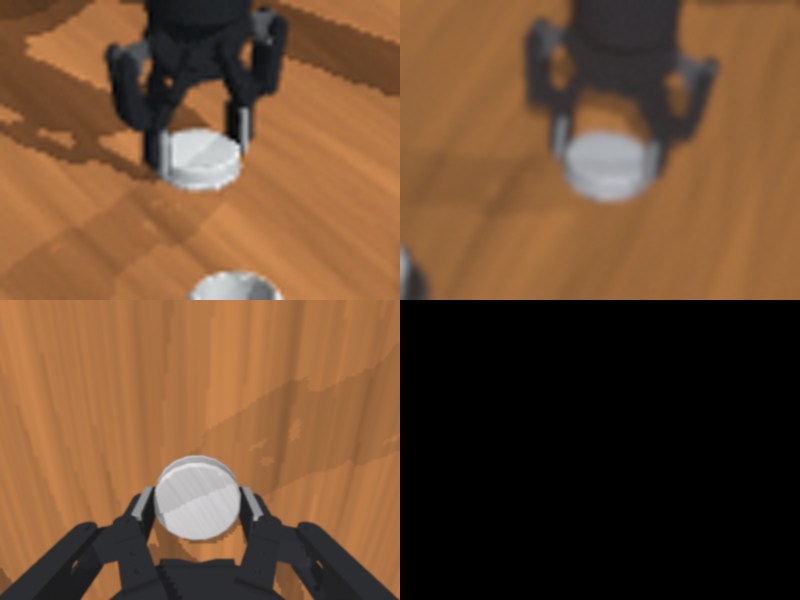

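The lid is gripped symmetrically across its sides and sits level. In the wrist view it is centred between the pads at about full-size px (252,253). I'll lift it and stop short of the box to measure both from the wrist camera.

Request:
move_arm:
  rows:
    - [0,0,-0.3,0,0,0,-1]
    - [0,0,-1.2,0,0,0,-1]
    - [0,0,-2.5,0,0,0,-1]
    - [0,0,-2.5,0,0,0,-1]
    - [0,0,-2.5,0,0,0,-1]
    - [0,0,-2.5,0,0,0,-1]
    - [0,0,-1.5,0,0,0,-1]
    - [2.0,1.5,0,0,0,0,-1]
    - [2.0,1.5,0,0,0,0,-1]
    - [2.0,1.5,0,0,0,0,-1]
    - [2.0,1.5,0,0,0,0,-1]
    - [2.0,1.5,0,0,0,0,-1]
    - [2.0,1.5,0,0,0,0,-1]
    - [2.0,1.5,0,0,0,0,-1]
    - [0,0,0,0,0,0,-1]
    - [0,0,0,0,0,0,-1]
    - [0,0,0,0,0,0,-1]

```text
time: 4.32
tool_pos: [0.5951, -0.1312, 0.1496]
tool_rot: [-0.0, 0.707, 0.707, -0.0]
contact_force: [-0.3, 0.8, -0.4]
gripper_width: 0.696
grasp_force: 64.8
```

```bash
python3 lid.py w4
python3 - <<'E'
from h import *
f=grab('side','side4');g=pickle.load(open('w4.pkl','rb'))
c=f['img'];p=proj(f,manip.state()['tool_pos']);print(p);x,y=[int(v) for v in p]
o=[cv2.resize(g['img'],(512,384)),cv2.resize(c[max(0,y-40):y+50,x-45:x+45],(288,288),interpolation=2)]
o[1]=np.vstack([o[1],np.zeros((96,288,3),np.uint8)]);cv2.imwrite('pics/g4.png',np.hstack(o))
E
```

```text
4.3667 [ 0.59494856 -0.13156088  0.14948437] [-1.94307904e-05  7.07313729e-01  7.06899740e-01 -2.16291404e-04] [ 0.02780322 -0.50350746 -1.16407462]
axes [array([-0.00107556, -0.30810866, -0.95135056])]
[465   0  34  46 979] [483.73850868  23.70173647]
((482.5043640136719, 23.303447723388672), (31.95658302307129, 53.404029846191406), 19.6093692779541) [0.78902439 0.01502501 0.016     ]
[ 266   21  140   31 2945] [335.0516129   36.53955857]
((336.2884216308594, 36.07646942138672), (35.12503433227539, 157.42886352539062), 85.84244537353516) [0.66481591 0.00429779 0.016     ]
[417  23  36  17 528] [434.70643939  31.00378788]
((434.4276428222656, 31.053312301635742), (17.555212020874023, 44.06047058105469), 85.03981018066406) [0.74854191 0.00909961 0.016     ]
[ 216   64   79   84 4921] [255.50416582 106.10953058]
((254.70948791503906, 105.42914581298828), (79.43157958984375, 82.92362213134766), 5.47871208190918) [ 0.59805607 -0.05172966  0.016     ]
[  416   114    96   238 12269] [478.51104409 258.77080447]
((510.27862548828125, 233.28038024902344), (217.02894592285156, 236.01634216308594), 7.237285137176514) [ 0.84227019 -0.20876794  0.016     ]
[ 197  199  111  108 9575] [252.0813577  252.97556136]
((252.09217834472656, 253.08314514160156), (109.46882629394531, 111.91289520263672), 99.5446548461914) [ 0.59513971 -0.20142303  0.016     ]
[169 239  26  42 407] [180.86240786 259.11302211]
((182.83126831054688, 259.453369140625), (18.65117835998535, 46.58354187011719), 26.986486434936523) [ 0.51796852 -0.20915456  0.016     ]
[310 239  26  44 427] [323.19203747 259.91803279]
((320.4544372558594, 260.52325439453125), (21.11309051513672, 47.8680419921875), 153.37168884277344) [ 0.67222648 -0.20984402  0.016     ]
[292.40288728 127.07693149]
```

View pics/g4.png

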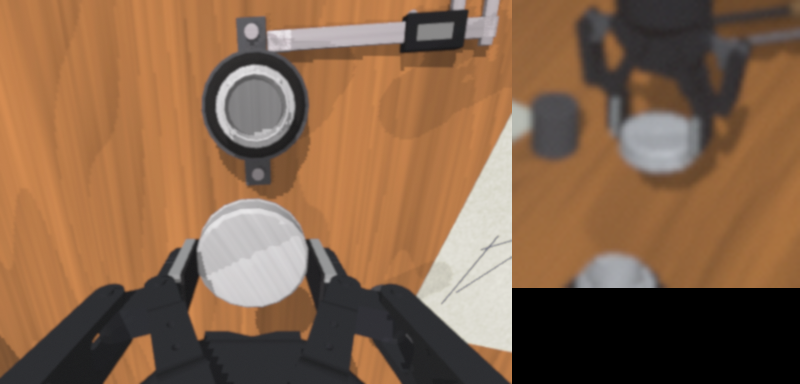

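The lid is in the grip at wrist px (252,253). The box rim circle is at (255,105), inside the dark cushion ring, with the caliper next to its +y ear. Now I'll compute both centres.

```bash
cat > bx.py <<'E'
from h import *
import sys
def mask(f,seed,dark=False):
    h=cv2.cvtColor(f['img'],cv2.COLOR_BGR2HSV)
    m=((h[...,2]<70) if dark else ((h[...,1]<60)&(h[...,2]>110))).astype(np.uint8)
    if dark: m=cv2.morphologyEx(m,cv2.MORPH_OPEN,cv2.getStructuringElement(2,(5,5)))
    c=[cv2.convexHull(c) for c in cv2.findContours(m,0,1)[0] if len(c)>20]
    return min(c,key=lambda c:np.linalg.norm(c[:,0].mean(0)-seed))
def circ(f,hull,z,half=0):
    # centre + diameter of the hull points cast on plane z
    P=np.array([onz(f,*(p+0.0),z)[:2] for p in hull[:,0]],np.float32)
    A=np.c_[2*P,np.ones(len(P))];x=np.linalg.lstsq(A,(P**2).sum(1),rcond=None)[0]
    return x[:2],2*np.sqrt(x[2]+x[:2]@x[:2]),len(P)
def lid(f,seed,zm):
    h=mask(f,seed)[:,0].astype(float)
    lo=h[h[:,1]>np.percentile(h[:,1],40)]   # near side of outline = top edge (z = mouth+16 mm)
    up=h[h[:,1]<h[:,1].min()+25]            # far side = foot bead
    return circ(f,lo[:,None],zm+.016),circ(f,up[:,None],zm+.001)
E
python3 - <<'E'
from bx import *
f=pickle.load(open('w4.pkl','rb'));g=pickle.load(open('wrist0.pkl','rb'))
h=mask(f,(255,105));print('rim',circ(f,h,.048))
d=mask(f,(255,105),True);print('cushion',cv2.minEnclosingCircle(d),circ(f,d,.030))
h0=mask(g,(232,211));print('rim w0',circ(g,h0,.048))
print(tri([ray(f,*cv2.fitEllipse(h)[0]),ray(g,*cv2.fitEllipse(h0)[0])]))
for zm in(.127,.1295): print('lid',lid(f,(252,253),zm))
E
```

```text
rim (array([ 0.59707654, -0.0528037 ]), np.float64(0.06260389683272172), 36)
cushion ((257.1015319824219, 117.31214141845703), 65.44090270996094) (array([ 0.59853954, -0.06121163]), np.float64(0.0948013603859643), 39)
rim w0 (array([ 0.59751343, -0.04977354]), np.float64(0.06529186130314991), 30)
(array([ 0.59705284, -0.05138186,  0.04170821]), [np.float64(7.860129013059243e-05), np.float64(7.860129013095289e-05)])
lid ((array([ 0.5951718 , -0.13314179]), np.float64(0.061251023378055755), 26), (array([ 0.59492107, -0.13415632]), np.float64(0.06416734894130831), 13))
lid ((array([ 0.59517382, -0.13160812]), np.float64(0.06006872880792294), 26), (array([ 0.59492735, -0.13276376]), np.float64(0.06305666151033625), 13))
```

The rim measures 62.6 mm across and triangulates to about z 42–48 mm, and the lid's size fits a mouth plane about 20.5 mm below the TCP. The shift needed is about +2 mm in x and +80 mm in y, and then I'll hover above the collar.

Request:
move_arm:
  rows:
    - [1.6,0.2,0,0,0,0,-1]
    - [1.6,0,0,0,0,0,-1]
    - [1.6,0,0,0,0,0,-1]
    - [1.6,0,0,0,0,0,-1]
    - [1.6,0,0,0,0,0,-1]
    - [0,0,2.0,0,0,0,-1]
    - [0,0,2.0,0,0,0,-1]
    - [0,0,1.5,0,0,0,-1]
    - [0,0,0.5,0,0,0,-1]
    - [0,0,0,0,0,0,-1]
    - [0,0,0,0,0,0,-1]

```text
time: 5.33
tool_pos: [0.5975, -0.0517, 0.0898]
tool_rot: [0.0, 0.707, 0.707, 0.0]
contact_force: [0.8, 0.0, -0.5]
gripper_width: 0.696
grasp_force: 64.8
```

Run:
```python
from bx import *
s=manip.state();print(s['tool_pos'],s['tool_rot'],s['contact_force'])
fs=[grab(n,n+'5') for n in ('scene','side')];w=grab('wrist','wrist5')
o=[]
for f in fs:
    x,y=[int(v) for v in proj(f,np.array([.597,-.053,.055]))]
    o.append(cv2.resize(f['img'][y-32:y+28,x-40:x+40],(400,300),interpolation=2)); print(x,y)
o+= [cv2.resize(w['img'],(400,300)),o[0]*0]
cv2.imwrite('pics/g5.png',np.vstack([np.hstack(o[:2]),np.hstack(o[2:])]))
print(cv2.minAreaRect(mask(w,(252,253))),[lid(w,(252,253),z) for z in(.064,.0655)])
```

```text
[ 0.59752    -0.05166493  0.08976592] [1.26225315e-04 7.07443347e-01 7.06770042e-01 5.25047441e-05] [ 0.83112033  0.03423212 -0.54103079]
245 173
279 173
((251.19793701171875, 242.68258666992188), (128.75904846191406, 109.83077239990234), 83.2901611328125) [((array([ 0.59841976, -0.0551601 ]), np.float64(0.06489159892672347), 28), (array([ 0.59748344, -0.03606862]), np.float64(0.04827065461316643), 15)), ((array([ 0.5984183, -0.0542514]), np.float64(0.06416446233952676), 28), (array([ 0.59749175, -0.03544319]), np.float64(0.04778305918923958), 15))]
```

View pics/g5.png

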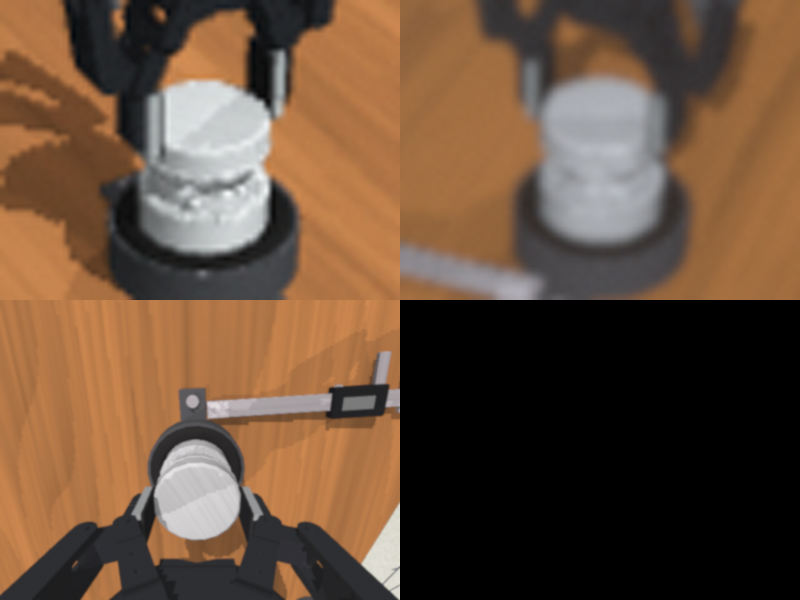

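Lid hovers level over the collar: in the scene crop, the right edges are at about zoomed px 270 (lid) and 269 (box). In the side crop, the left edges are at about 542 and 540. I'll quantify the residual offset from those tangent edges.

```bash
cat > al.py <<'E'
from bx import *
def edge(f,row,x0,x1,right):
    # subpixel silver->wood edge on a row from saturation profile
    s=cv2.cvtColor(f['img'],cv2.COLOR_BGR2HSV)[row,:,1].astype(float)
    xs=range(x1,x0,-1) if right else range(x0,x1)
    p=s[x0:x1+1];th=(p.min()+s[x1 if right else x0])/2
    for x in xs:
        if s[x]<th:
            q=x+1 if right else x-1
            return x+(th-s[x])/(s[q]-s[x])*(q-x)
def dist(f,u,v,c,z=None):
    o,d=ray(f,u,v);n=np.array([d[1],-d[0]])/np.hypot(d[0],d[1])  # to the right of view
    return n@(np.array(c)-o[:2]),n
E
python3 - <<'E'
from al import *
c=[.597,-.0528]
for nm,right in(('scene',True),('side',False)):
    f=pickle.load(open(nm+'5.pkl','rb'))
    for lab,zs in(('lid',(.069,.072,.075,.078)),('body',(.033,.037,.041,.045))):
        R=[]
        for z in zs:
            u,v=proj(f,np.array([*c,z]))
            u=int(round(u));v=int(round(v));e=edge(f,v,u,u+19,True) if right else edge(f,v,u-19,u,False)
            d,n=dist(f,e,v,c);R.append((e,round((abs(d)-.031)*1e3,2)))
        print(nm,lab,R,n)
E
```

```text
scene lid [(np.float64(258.69354838709677), np.float64(0.34)), (np.float64(258.5596330275229), np.float64(-0.07)), (np.float64(258.5782608695652), np.float64(-0.13)), (np.float64(258.6302521008403), np.float64(-0.1))] [-0.82047274  0.57168566]
scene body [(np.float64(263.0217391304348), np.float64(11.97)), (np.float64(262.70625), np.float64(11.09)), (np.float64(261.92857142857144), np.float64(9.1)), (np.float64(259.76851851851853), np.float64(3.71))] [-0.81744097  0.57601239]
side lid [(np.float64(266.48275862068965), np.float64(1.65)), (np.float64(266.43650793650795), np.float64(1.77)), (np.float64(266.4032258064516), np.float64(1.85)), (np.float64(266.3538461538462), np.float64(1.98))] [-0.91447167 -0.40464993]
side body [(np.float64(262.3783783783784), np.float64(12.33)), (np.float64(262.5344827586207), np.float64(11.9)), (np.float64(263.66), np.float64(8.96)), (np.float64(264.2368421052632), np.float64(7.45))] [-0.91204101 -0.410099  ]
```

Run:
```python
from al import *
c=[.597,-.0528]
for nm,sg in(('scene',1),('side',-1)):
    f=pickle.load(open(nm+'5.pkl','rb'));V=f['img'].max(2).astype(float)
    R=[]
    for z in(.033,.036,.039,.042,.045):
        u,v=proj(f,np.array([*c,z]));v=int(round(v))
        xs=np.arange(int(u)+sg*8,int(u)+sg*19,sg);p=V[v,xs];g=np.diff(p)
        i=np.argmin(g[:8]);w=slice(max(0,i-1),i+2);e=(xs[:-1][w]+sg*.5)@g[w]/g[w].sum()
        d,n=dist(f,e,v,c);R.append((round(float(e),2),round((abs(d)-.031)*1e3,2)))
        if z==.039: print(p)
    print(nm,R)
    for lab,z,p in(('lid',.074,None),):
        pass
```

```text
[225. 206. 203. 196. 223. 210.  36.  34.  58. 113. 169.]
scene [(257.98, np.float64(-0.16)), (258.16, np.float64(0.17)), (258.44, np.float64(0.74)), (258.43, np.float64(0.62)), (257.81, np.float64(-0.98))]
[160. 159. 158. 149. 120.  80.  56.  58.  77. 107. 136.]
side [(266.66, np.float64(1.19)), (266.61, np.float64(1.32)), (266.55, np.float64(1.47)), (266.49, np.float64(1.64)), (266.67, np.float64(1.18))]
```

The lid and box axes agree within about 0.5 mm in both views. I'll descend gently to first contact.

Request:
move_arm:
  rows:
    - [0,0,0.3,0,0,0,-1]
    - [0,0,0.3,0,0,0,-1]
    - [0,0,0.2,0,0,0,-1]
    - [0,0,0.2,0,0,0,-1]
    - [0,0,0,0,0,0,-1]
    - [0,0,0,0,0,0,-1]

```text
time: 5.98
tool_pos: [0.5973, -0.0509, 0.0789]
tool_rot: [-0.0, 0.707, 0.707, -0.0]
contact_force: [-0.5, 1.2, -0.5]
gripper_width: 0.699
grasp_force: 64.8
```

Request:
move_arm:
  rows:
    - [0,0,0.1,0,0,0,-1]
    - [0,0,0.1,0,0,0,-1]
    - [0,0,0.1,0,0,0,-1]
    - [0,0,0,0,0,0,-1]
    - [0,0,0,0,0,0,-1]

```text
time: 6.4
tool_pos: [0.5975, -0.051, 0.0763]
tool_rot: [0.0, 0.707, 0.707, -0.0]
contact_force: [-0.4, -0.3, -0.1]
gripper_width: 0.699
grasp_force: 64.8
```

Request:
move_arm:
  rows:
    - [0,0,0.1,0,0,0,-1]
    - [0,0,0.1,0,0,0,-1]
    - [0,0,0,0,0,0,-1]
    - [0,0,0,0,0,0,-1]

```text
time: 6.73
tool_pos: [0.5977, -0.0511, 0.0746]
tool_rot: [0.0, 0.707, 0.707, 0.0]
contact_force: [-0.3, 0.4, 2.0]
gripper_width: 0.696
grasp_force: 65.0
```

First contact shows 2 N upward at TCP 74.6 mm. That puts the mouth at about 54–55 mm, on the noses as expected, with negligible side force. I'll press in small steps.

Request:
move_arm:
  rows:
    - [0,0,0.1,0,0,0,-1]
    - [0,0,0.1,0,0,0,-1]
    - [0,0,0,0,0,0,-1]
    - [0,0,0,0,0,0,-1]

```text
time: 7.07
tool_pos: [0.5977, -0.0511, 0.0727]
tool_rot: [0.0, 0.707, 0.707, 0.0]
contact_force: [-1.4, -0.5, 3.5]
gripper_width: 0.696
grasp_force: 65.2
```

Request:
move_arm:
  rows:
    - [0,0,0.1,0,0,0,-1]
    - [0,0,0.05,0,0,0,-1]
    - [0,0,0,0,0,0,-1]
    - [0,0,0,0,0,0,-1]

```text
time: 7.4
tool_pos: [0.5978, -0.0511, 0.0713]
tool_rot: [0.0, 0.707, 0.707, 0.0]
contact_force: [-2.1, -0.4, 5.9]
gripper_width: 0.7
grasp_force: 65.4
```

Side force in x is growing (-2 N), consistent with the ~0.4 mm +x offset seen in the side view. I'll trim the x offset while pressing.

Request:
move_arm:
  rows:
    - [0,-0.03,0.05,0,0,0,-1]
    - [0,-0.02,0.05,0,0,0,-1]
    - [0,0,0,0,0,0,-1]
    - [0,0,0,0,0,0,-1]

```text
time: 7.73
tool_pos: [0.5977, -0.0511, 0.0708]
tool_rot: [0.001, 0.707, 0.707, 0.001]
contact_force: [-1.1, 0.8, 7.1]
gripper_width: 0.693
grasp_force: 65.5
```

Request:
move_arm:
  rows:
    - [0,0,0.05,0,0,0,-1]
    - [0,0,0.05,0,0,0,-1]
    - [0,0,0,0,0,0,-1]

```text
time: 7.98
tool_pos: [0.5978, -0.0511, 0.07]
tool_rot: [0.001, 0.707, 0.707, 0.001]
contact_force: [-1.6, 0.5, 9.0]
gripper_width: 0.698
grasp_force: 65.6
```

Request:
move_arm:
  rows:
    - [0,0,0.05,0,0,0,-1]
    - [0,0,0,0,0,0,-1]

```text
time: 8.15
tool_pos: [0.5978, -0.0511, 0.0695]
tool_rot: [0.001, 0.707, 0.707, 0.0]
contact_force: [-2.2, 0.3, 8.2]
gripper_width: 0.699
grasp_force: 65.7
```

Request:
move_arm:
  rows:
    - [0,0,0.05,0,0,0,-1]
    - [0,0,0,0,0,0,-1]

```text
time: 8.32
tool_pos: [0.5979, -0.0512, 0.0692]
tool_rot: [0.001, 0.707, 0.707, 0.0]
contact_force: [-2.1, -0.3, 8.7]
gripper_width: 0.697
grasp_force: 65.8
```

Request:
move_arm:
  rows:
    - [0,0,0.05,0,0,0,-1]
    - [0,0,0,0,0,0,-1]

```text
time: 8.48
tool_pos: [0.5979, -0.0512, 0.0688]
tool_rot: [0.001, 0.707, 0.707, 0.0]
contact_force: [-2.1, -0.6, 8.8]
gripper_width: 0.703
grasp_force: 65.8
```

Request:
move_arm:
  rows:
    - [0,0,0.05,0,0,0,-1]
    - [0,0,0,0,0,0,-1]

```text
time: 8.65
tool_pos: [0.598, -0.0513, 0.0685]
tool_rot: [0.001, 0.707, 0.707, 0.001]
contact_force: [-1.9, 0.1, 9.9]
gripper_width: 0.695
grasp_force: 65.9
```

Request:
move_arm:
  rows:
    - [0,0,0.05,0,0,0,-1]
    - [0,0,0,0,0,0,-1]

```text
time: 8.82
tool_pos: [0.598, -0.0513, 0.0681]
tool_rot: [0.001, 0.707, 0.707, 0.0]
contact_force: [-2.9, 0.0, 11.0]
gripper_width: 0.699
grasp_force: 65.9
```

Request:
move_arm:
  rows:
    - [0,0,0.05,0,0,0,-1]
    - [0,0,0,0,0,0,-1]

```text
time: 8.98
tool_pos: [0.598, -0.0512, 0.0677]
tool_rot: [0.001, 0.707, 0.707, 0.001]
contact_force: [-1.8, 0.4, 11.3]
gripper_width: 0.7
grasp_force: 66.0
```

Request:
move_arm:
  rows:
    - [0,0,0.05,0,0,0,-1]
    - [0,0,0,0,0,0,-1]

```text
time: 9.15
tool_pos: [0.5981, -0.0512, 0.0673]
tool_rot: [0.001, 0.707, 0.707, 0.001]
contact_force: [-3.5, 0.8, 11.4]
gripper_width: 0.698
grasp_force: 66.0
```

Request:
move_arm:
  rows:
    - [0,0,0.05,0,0,0,-1]
    - [0,0,0,0,0,0,-1]

```text
time: 9.32
tool_pos: [0.5981, -0.0512, 0.067]
tool_rot: [0.001, 0.707, 0.707, 0.001]
contact_force: [-2.6, 0.5, 11.3]
gripper_width: 0.698
grasp_force: 66.1
```

Request:
move_arm:
  rows:
    - [0,-0.04,0.04,0,0,0,-1]
    - [0,0,0,0,0,0,-1]

```text
time: 9.48
tool_pos: [0.598, -0.0512, 0.0668]
tool_rot: [0.001, 0.707, 0.707, 0.001]
contact_force: [-2.9, 0.3, 11.6]
gripper_width: 0.696
grasp_force: 66.1
```

Request:
move_arm:
  rows:
    - [0,-0.04,0.04,0,0,0,-1]
    - [0,0,0,0,0,0,-1]

```text
time: 9.65
tool_pos: [0.5979, -0.0512, 0.0666]
tool_rot: [0.002, 0.707, 0.707, 0.001]
contact_force: [-2.2, 1.2, 12.3]
gripper_width: 0.699
grasp_force: 66.1
```

Request:
move_arm:
  rows:
    - [0,0,0.05,0,0,0,-1]
    - [0,0,0,0,0,0,-1]

```text
time: 9.82
tool_pos: [0.598, -0.0512, 0.0662]
tool_rot: [0.001, 0.707, 0.707, 0.001]
contact_force: [-2.3, 1.2, 12.6]
gripper_width: 0.694
grasp_force: 66.2
```

Request:
move_arm:
  rows:
    - [0,0,0.05,0,0,0,-1]
    - [0,0,0,0,0,0,-1]

```text
time: 9.98
tool_pos: [0.5979, -0.0513, 0.0656]
tool_rot: [0.001, 0.707, 0.707, 0.001]
contact_force: [-1.0, -0.6, 5.1]
gripper_width: 0.697
grasp_force: 65.3
```

It snapped: the force fell from 12.6 to 5.1 N, and the mouth at about 45 mm with 3 mm of sink matches lid-on-rim. I'll hold briefly while unloading.

Request:
move_arm:
  rows:
    - [0,0,-0.05,0,0,0,-1]
    - [0,0,-0.1,0,0,0,-1]
    - [0,0,-0.1,0,0,0,-1]
    - [0,0,0,0,0,0,-1]
    - [0,0,0,0,0,0,-1]

```text
time: 10.4
tool_pos: [0.5974, -0.0513, 0.0663]
tool_rot: [0.001, 0.707, 0.707, 0.001]
contact_force: [2.9, -0.8, 4.2]
gripper_width: 0.698
grasp_force: 69.1
```

Request:
move_arm:
  rows:
    - [0,0,-0.1,0,0,0,-1]
    - [0,0,-0.05,0,0,0,-1]
    - [0,0,0,0,0,0,-1]
    - [0,0,0,0,0,0,-1]

```text
time: 10.73
tool_pos: [0.5967, -0.0512, 0.0672]
tool_rot: [0.001, 0.707, 0.707, 0.0]
contact_force: [5.0, -2.2, 3.0]
gripper_width: 0.696
grasp_force: 69.0
```

The x trim now pushes back the other way (+5 N), so I'll undo it while easing up.

Request:
move_arm:
  rows:
    - [0,0.05,-0.05,0,0,0,-1]
    - [0,0.04,-0.05,0,0,0,-1]
    - [0,0,-0.05,0,0,0,-1]
    - [0,0,0,0,0,0,-1]
    - [0,0,0,0,0,0,-1]

```text
time: 11.15
tool_pos: [0.5968, -0.0511, 0.0682]
tool_rot: [-0.0, 0.707, 0.707, -0.0]
contact_force: [4.0, -2.5, 2.2]
gripper_width: 0.696
grasp_force: 68.9
```

Request:
move_arm:
  rows:
    - [0.02,0,-0.05,0,0,0,-1]
    - [0,0,-0.05,0,0,0,-1]
    - [0,0,-0.05,0,0,0,-1]
    - [0,0,0,0,0,0,-1]
    - [0,0,0,0,0,0,-1]

```text
time: 11.57
tool_pos: [0.5967, -0.0511, 0.0694]
tool_rot: [-0.0, 0.707, 0.707, -0.0]
contact_force: [4.7, -3.5, -0.0]
gripper_width: 0.697
grasp_force: 68.7
```

Request:
move_arm:
  rows:
    - [-0.04,0.04,-0.05,0,0,0,-1]
    - [0,0,-0.05,0,0,0,-1]
    - [0,0,-0.05,0,0,0,-1]
    - [0,0,0,0,0,0,-1]
    - [0,0,0,0,0,0,-1]

```text
time: 11.98
tool_pos: [0.5968, -0.0511, 0.0708]
tool_rot: [-0.001, 0.707, 0.707, -0.001]
contact_force: [2.5, -3.2, -3.5]
gripper_width: 0.692
grasp_force: 68.5
```

Request:
move_arm:
  rows:
    - [0,0,-0.05,0,0,0,-1]
    - [0,0,-0.05,0,0,0,-1]
    - [0,0,-0.03,0,0,0,-1]
    - [0,0,0,0,0,0,-1]
    - [0,0,0,0,0,0,-1]
    - [0,0,0,0,0,0,-1]

```text
time: 12.48
tool_pos: [0.5968, -0.0511, 0.0722]
tool_rot: [-0.001, 0.707, 0.707, -0.001]
contact_force: [1.9, -2.1, -4.9]
gripper_width: 0.697
grasp_force: 68.2
```

Tug reached about 4–5 N (~2.8 mm rise) and held. I'll return to neutral force and then open.

Request:
move_arm:
  rows:
    - [-0.02,0.02,0.1,0,0,0,-1]
    - [-0.02,0.02,0.1,0,0,0,-1]
    - [0,0,0.1,0,0,0,-1]
    - [0,0,0,0,0,0,-1]
    - [0,0,0,0,0,0,-1]

```text
time: 12.9
tool_pos: [0.5971, -0.0512, 0.0696]
tool_rot: [-0.001, 0.707, 0.707, -0.001]
contact_force: [-4.7, -0.8, -0.7]
gripper_width: 0.694
grasp_force: 68.7
```

Request:
move_arm:
  rows:
    - [0,-0.02,0,0,0,0,-1]
    - [0,0,0,0,0,0,0.6]
    - [0,0,0,0,0,0,0.8]
    - [0,0,0,0,0,0,1]
    - [0,0,0,0,0,0,1]
    - [0,0,0,0,0,0,1]

```text
time: 13.4
tool_pos: [0.5983, -0.0516, 0.0703]
tool_rot: [0.001, 0.707, 0.707, 0.0]
contact_force: [0.6, 0.8, -0.7]
gripper_width: 1.0
grasp_force: 0.0
```

Request:
move_arm:
  rows:
    - [0,0,-1,0,0,0,1]
    - [0,0,-2,0,0,0,1]
    - [0,0,-3,0,0,0,1]
    - [0,0,-3,0,0,0,1]
    - [0,0,-1,0,0,0,1]
    - [0,0,0,0,0,0,1]
    - [0,0,0,0,0,0,1]

```text
time: 13.98
tool_pos: [0.5979, -0.0516, 0.1704]
tool_rot: [0.001, 0.707, 0.707, 0.0]
contact_force: [-0.3, -0.2, -0.7]
gripper_width: 1.002
grasp_force: 0.0
```

Run:
```python
from bx import *
s=manip.state();print(s['time'],s['tool_pos'],s['contact_force'],s['gripper_width'])
fs=[grab(n,n+'6') for n in ('scene','side','wrist')]
o=[]
for f in fs[:2]:
    x,y=[int(v) for v in proj(f,np.array([.597,-.053,.055]))]
    o.append(cv2.resize(f['img'][y-32:y+28,x-40:x+40],(400,300),interpolation=2))
o+= [cv2.resize(fs[2]['img'],(400,300)),cv2.resize(fs[0]['img'],(400,300))]
cv2.imwrite('pics/g6.png',np.vstack([np.hstack(o[:2]),np.hstack(o[2:])]))
```

```text
13.9833 [ 0.59794859 -0.05164326  0.17040702] [-0.29824833 -0.18821642 -0.67775073] 1.00182799663971
```

View pics/g6.png

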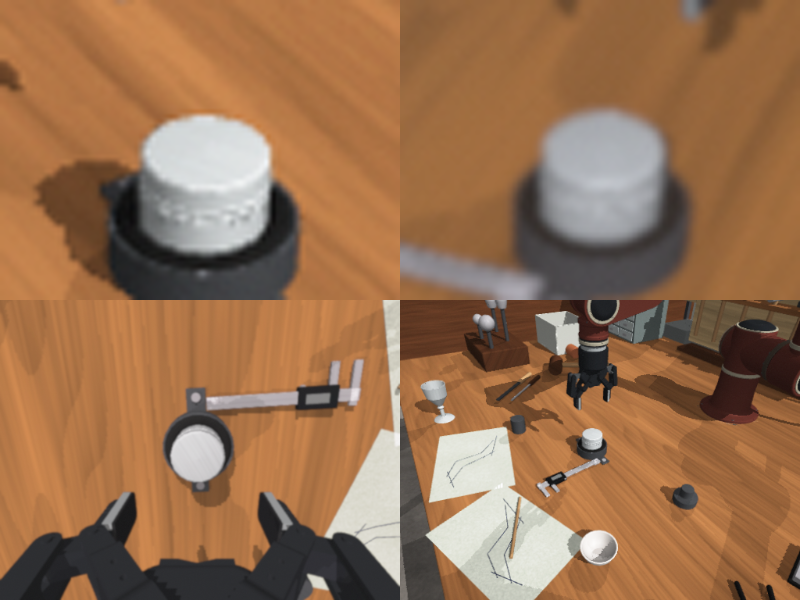

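The lid sits flush, level and concentric on the box, with only the thin seam left at about zoomed px (205,215) in the scene crop. The gripper is clear and the bystanders haven't moved. I'll hand in.

```bash
python3 -c "
from plant import manip
print(manip.job_done())"
```

```text
the job is handed in; nothing more can be done
None
```

The lid snapped home at about 12.6 N, the 4–5 N upward tug did not pull it off, it was left closed with the gripper clear, and the job is handed in (no verdict was returned).

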